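Clear the gel viewer and shut its cover

TASK

Get the gel viewer ready for the next user: throw the rubbish on its glass (the crumpled paper ball and the used dark cap) into the yellow waste bin, and lay the red comb, which is used again, flat in the blue rinse tray. When the glass is clear, lower the amber cover gently until it is fully shut, and leave everything else on the bench where it is.

Things in the scene. Friction and masses are not known exactly. Their poses are not given: they have to be found in the camera images.
- viewer: White gel viewer (light table), 270 mm deep along its x, 310 mm wide along its y, fixed to the bench. Origin at the middle of its underside; its +x points to its back (the hinge side), -x to its front panel, z up. Its flat top, with a glowing pale-blue glass of 196 (x) x 246 (y) mm in the middle, lies 70 mm above the bench. It stands with its back to the robot's left (about +y in the world), turned a little either way.
- cover (a joint): Angle of the amber cover, rad: 0 = fully shut, lying flat over the glass; it grows as the cover opens (1.57 = upright, more = leaning back beyond the hinge; stop at 1.95). Starts open. The hinge is stiff: the cover stays at any angle where it is left, and a push of about 1 to 4 N near its free edge moves it either way.
- cover_hinge (a point): Middle of the cover's hinge line, fixed on the viewer, 120 mm behind the viewer's middle and 77.5 mm above the bench. The line runs along the viewer's y; the cover turns about it.
- cover_edge (a point): Middle of the free edge of the amber cover, 224 mm from the hinge line (moves with the cover). The cover is a clear amber plate 5 mm thick and 270 mm wide, centred on the plane through hinge line and edge, with a black grip strip 160 mm long, 10 mm thick and 18 mm deep along this edge. Open, the edge is up at about 0.29 m; shut, it lies over the front of the viewer at 77.5 mm.
- paper_ball: RUBBISH: crumpled white paper ball, rigid, 40 x 38 mm and 36 mm high, about 15 g. Origin at its middle, z up at the start. Lies on the glass.
- used_cap: RUBBISH: used dark navy screw cap, a disc 34 mm across and 14 mm high, about 12 g, lying flat. Origin at its middle. Lies on the glass.
- comb: KEEP: red plastic gel comb, lying flat on the glass nearer to the viewer's front. Origin at the middle of its spine, a bar 12 mm wide (x), 100 mm long (y), 26 mm high; a 5 mm thick toothed blade stands out 24 mm beyond the spine to its +x, level with the underside, so the spine stands 21 mm proud of the blade. Grip it there, across the spine (fingers closing along its x). About 35 g.
- bin: Yellow round waste bin, loose, standing on the bench, 0.6 kg: 130 mm high, 138 mm across at the rim, 132 mm inside at the mouth narrowing to 106 mm at the floor. Origin at the middle of its underside, z up.
- tray: Blue shallow rinse tray, loose, on the bench, 0.4 kg: 160 (its x) x 110 (its y) x 20 mm high, walls and floor 4 mm thick. Origin at the middle of its underside, z up.
- pen: A white marker pen with a black cap, 125 mm long, 13 mm thick, lying on the bench. Origin at the middle of its underside. Not part of the job: leave it where it is.
- bottle_cap: A clean bright-blue bottle cap, 52 mm across, 24 mm high, on the bench. Origin at the middle of its underside. Not part of the job: leave it where it is.
- tube: A capped sample tube lying on the bench, 114 mm long, 34 mm thick, blue cap. Origin at the middle of its underside. Not part of the job: leave it where it is.
- timer: A black bench timer, 60 x 65 x 16 mm, lying flat on the bench. Origin at the middle of its underside. Not part of the job: leave it where it is.
- tip_box: A grey pipette-tip box with a clear lid, 85 x 125 x 62 mm. Origin at the middle of its underside. Not part of the job: leave it where it is.

How it is judged (in metres and radians):
On the way, in this order (a step that is already met when the one before it is completed fails the run):
1. both pieces of rubbish lie in the bin and the comb lies in the rinse tray, all let go, with the cover still open (horizontal distance between each of paper_ball, used_cap and bin below 0.062 m and z of paper_ball in the frame of bin between 0 and 0.118 m and z of used_cap in the frame of bin between 0 and 0.118 m and x of comb in the frame of tray between -0.076 and 0.076 m and y of comb in the frame of tray between -0.051 and 0.051 m and z of comb in the frame of tray between 0 and 0.025 m and contact force between the fingers and paper_ball below 0.1 N and contact force between the fingers and used_cap below 0.1 N and contact force between the fingers and comb below 0.1 N and value of joint cover above 0.5 rad), for 0.2 s.
2. the cover is fully shut (value of joint cover below 0.03 rad), for 0.2 s.
At the end, for the whole second after the job is handed in: Paper ball and used cap lie in the bin (within 62 mm of its axis, under 118 mm above its underside), the comb lies flat in the tray (middle inside the walls, under 25 mm up, tilt under 0.3 rad), bin and tray upright, all at rest, cover below 0.03 rad (horizontal distance between each of paper_ball, used_cap and bin below 0.062 m and z of paper_ball in the frame of bin between 0 and 0.118 m and z of used_cap in the frame of bin between 0 and 0.118 m and x of comb in the frame of tray between -0.076 and 0.076 m and y of comb in the frame of tray between -0.051 and 0.051 m and z of comb in the frame of tray between 0 and 0.025 m and linear speed of each of paper_ball, used_cap, comb below 0.05 m/s and angle between comb's own z axis and vertical below 0.3 rad and angle between each of bin, tray's own z axis and vertical below 0.1 rad and value of joint cover below 0.03 rad); the robot touches nothing.
It fails at once if the cover is slammed: it swings shut faster than 1.5 rad/s in its last 0.25 rad (about 0.33 m/s at its edge) (value of joint cover below 0.25 rad and velocity of joint cover below -1.5 rad/s).
It fails at once if one of the other things on the bench (pen, bottle cap, tube, timer, tip box) is moved by more than 30 mm (distance of any of pen, bottle_cap, tube, timer, tip_box from where it was at the start of the episode above 0.03 m).
It also fails if it takes over 72 s, if anything falls off the work surface, if the arm or the gripper's body presses on something with over 40 N, if the wrist force passes 120 N, or if a joint passes its speed limit or range.

ROBOT

A 7-joint arm with a two-finger parallel gripper is mounted at the origin on the work surface. World frame = base frame: x ahead of the robot, y to its left, z up, the work surface at z = 0. Lengths are in mm, angles in rad, forces in N, time in s.
With the tool pointing down it reaches from about 400 to 850 mm from the base axis. Payload 10.4 kg.
Tool frame: the origin (TCP) lies midway between the tips of the shut fingers; the grasp point (between the pads) lies 19 mm behind it; x points along the fingers, z is the direction in which the jaws open and shut, and the axes are right-handed (so a half turn about x gives the same grasp; the last joint's range is limited). The gripper opens to 87 mm and grips with 3 to 60 N. Pads are 19 mm wide; open, the fingers measure 117 mm over their backs; the gripper's body (75 mm by 190 mm) begins 51 mm behind the grasp point.
Start: joints at [-1.13, 0.332, -0.065, 1.46, 0.022, 1.35, -0.088], TCP at [279.585, 559.003, 222.576] pointing down, gripper open.
Joint ranges: [-2.6, 2.6], [-0.5, 2.12], [-1.47, 1.34], [0.16, 2.42], [-1.27, 4.41], [0.06, 2.06], [-2.6, 2.6]. Speed limits (rad/s): [2.22, 2.22, 2.79, 2.79, 3.14, 3.14, 3.14].

INTERFACE

Orientations are given as [roll, pitch, yaw] about the fixed x, y, z axes, in that order (R = Rz(yaw) Ry(pitch) Rx(roll)).
In Python, from workcell import goto, servo_line, move_joints, move_gripper, sleep, solve_ik, observe, read_camera, Unreachable, close_job gives the robot as it stands. Calls block until the motion is done:
- goto(position, orientation): joint-space move of the TCP to a pose.
- servo_line(position, frame=None, feed=150): straight line of the TCP; frame=None keeps the orientation; feed is the mean speed in mm/s.
- move_joints(angles): joint-space move.
- move_gripper(opening, strength=None): finger opening in mm; strength is the grip in N (None keeps the last); returns when the fingers have stopped.
- sleep(seconds).
- solve_ik(position, orientation): joint angles nearest the present ones, or None.
- observe(): the state.
- read_camera(name): name is "scene" or "top" or "wrist"; returns a dict with "image" (420x560x3 uint8, red, green, blue), "K" (3x3 intrinsics, pixels), "eye" and "attitude" of the camera in the world. Camera axes: x right, y down, z forward; pixel columns grow to the right and rows downward; lengths in mm; the calibration is good to about 2 mm. A picture is of the moment at which its call begins. There is no depth.
A pose or a line that the arm cannot do raises Unreachable and nothing moves.
- close_job(): hands the job in, once; it reports no verdict.
The state is a dict: "time_s": time; "joint_positions": joint angles; "joint_velocities": joint speeds; "joint_torque": joint torques, N m; "tool_pos": TCP position; "eef_rot": TCP orientation; "wrist_force": force on the tool from outside, world axes, zero at the start; "torque": the same for the moment, N m; "finger_gap": finger opening in mm.
Only numpy, scipy, OpenCV 4.12 (cv2) and the standard library are available. Lean on these libraries where they do the work, as an engineer would, in place of code of your own. Each camera call takes 0.05 s, during which the arm holds its last target.

## Working session

There is one attempt and no reset: what is moved stays moved. The work goes in short steps, each a Python script; the robot and the scene stay as the last script left them, time stands still between calls to the robot, and variables do not carry over. Pictures are saved under pics/ and viewed, and the job is handed in when it is done.

```bash
ls; mkdir -p pics
python3 - <<'E'
from workcell import *
import cv2
for n in ["scene","top","wrist"]:
    c=read_camera(n); cv2.imwrite(f"pics/{n}0.png",c["image"][:,:,::-1]); print(n,c["K"],c["eye"],c["attitude"])
s=observe();print(s)
E
```

```text
pics
scene [[438.76031419   0.         275.33383764]
 [  0.         438.76031419 210.06652693]
 [  0.           0.           1.        ]] [ 747.08052194 -499.2988981   865.55591322] [-2.52438783  0.01730647  0.45714591]
top [[429.7665113    0.         282.71554649]
 [  0.         429.7665113  205.26506812]
 [  0.           0.           1.        ]] [ 299.1640047   -44.73255165 1037.72855338] [-2.91233071  0.00423334 -1.47787073]
wrist [[373.5314724    0.         277.29447272]
 [  0.         373.5314724  216.64792841]
 [  0.           0.           1.        ]] [206.33055814 596.64000822 382.40319878] [2.83893377e+00 1.18757705e-05 1.10798428e+00]
{'time_s': 0.15, 'joint_positions': array([-1.12959462,  0.33273786, -0.06470005,  1.46075505,  0.02158014,
        1.34988207, -0.08848758]), 'joint_velocities': array([-1.86186259e-03, -2.15811860e-03,  3.67111309e-04, -4.02197999e-03,
        4.27158695e-05,  9.81057453e-05,  4.83948212e-04]), 'joint_torque': array([ 1.04835737e-03, -6.23637486e+01,  2.49239558e-02, -3.90139425e+01,
       -6.13232469e-02,  3.72818322e-02,  6.32572574e-05]), 'tool_pos': array([279.45783009, 558.71539475, 221.92654978]), 'eef_rot': array([-3.11699473,  1.56970821, -2.00997496]), 'wrist_force': array([ 0.53513961,  1.22931475, -0.01329715]), 'torque': array([-0.0057881 , -0.04620538, -0.0184691 ]), 'finger_gap': 87.17884119998352}
```

View pics/scene0.png

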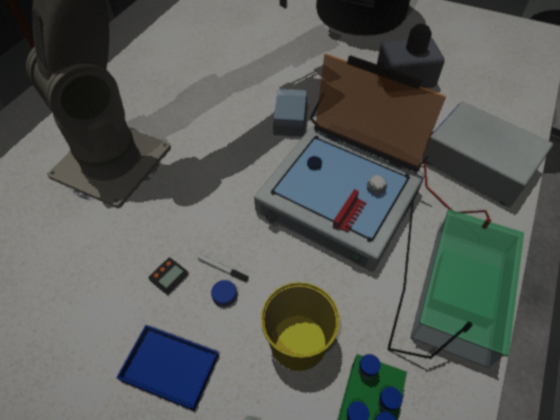

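View pics/top0.png

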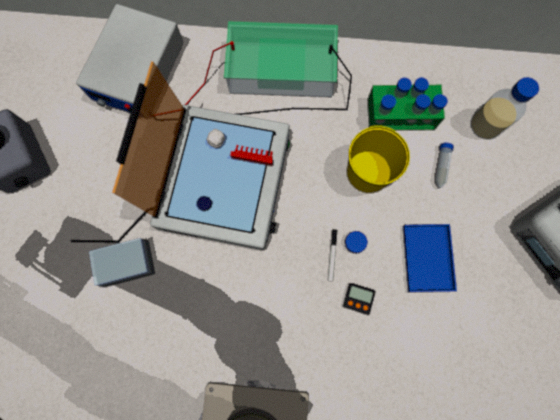

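View pics/wrist0.png

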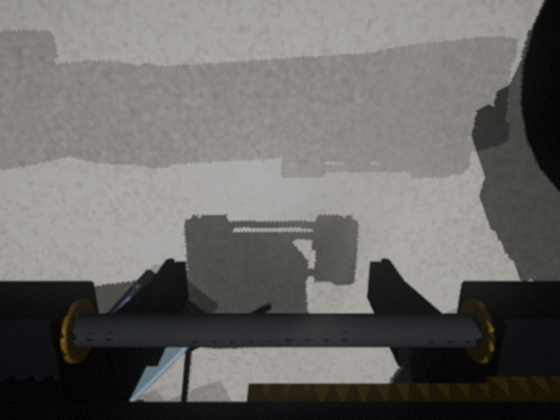

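```bash
cat > h.py <<'E'
import numpy as np, cv2
from scipy.spatial.transform import Rotation as R
from workcell import *
def Rc(c): return R.from_euler('xyz',c["attitude"]).as_matrix()
def proj(c,P):
    P=np.atleast_2d(np.asarray(P,float)); q=(P-c["eye"])@Rc(c); q=q@c["K"].T; return q[:,:2]/q[:,2:]
def unproj(c,uv,z):
    uv=np.atleast_2d(np.asarray(uv,float)); d=np.c_[uv,np.ones(len(uv))]@np.linalg.inv(c["K"]).T@Rc(c).T
    t=(z-c["eye"][2])/d[:,2]; return c["eye"]+d*t[:,None]
def save(c,n,s=1,crop=None):
    im=c["image"][:,:,::-1]
    if crop: a,b,w,h=crop; im=im[b:b+h,a:a+w]
    cv2.imwrite("pics/"+n,cv2.resize(im,None,fx=s,fy=s,interpolation=cv2.INTER_CUBIC))
E
python3 - <<'E'
from h import *
for n in ["scene","top"]:
    c=read_camera(n); print(n,proj(c,[[0,0,0],[279,559,222],[0,0,0]]).round())
t=read_camera("top")
save(t,"t1.png",4,(120,60,180,150)); save(t,"t2.png",3,(310,110,160,200))
s=read_camera("scene"); save(s,"s1.png",3.5,(240,40,220,170))
# colour comparisons
for nm,uvt,uvs,z in [("ball",(216,138),(377,184),88),("cap",(204,203),(315,163),84),("binrim",(378,152),(301,308),130),("combspine",(252,160),(347,210),96),("tray",(430,258),(169,366),10),("pen",(333,257),(224,269),7),("bcap",(356,242),(224,292),24),("timer",(360,298),(168,275),16),("tube",(444,165),(444,165),17)]:
    print(nm,unproj(t,uvt,z).round(),unproj(s,uvs,z).round())
E
```

```text
scene [[111. 161.]
 [297.   0.]
 [111. 161.]]
top [[252. 443.]
 [-37. 286.]
 [252. 443.]]
ball [[667. 152.  88.]] [[667. 154.  88.]]
cap [[509. 159.  84.]] [[514. 155.  84.]]
binrim [[ 651. -222.  130.]] [[ 640. -208.  130.]]
combspine [[618.  60.  96.]] [[633.  51.  96.]]
tray [[ 441. -380.   10.]] [[ 443. -378.   10.]]
pen [[ 423. -150.    7.]] [[ 433. -150.    7.]]
bcap [[ 461. -200.   24.]] [[ 466. -203.   24.]]
timer [[ 332. -218.   16.]] [[ 334. -219.   16.]]
tube [[ 675. -409.   17.]] [[792. 345.  17.]]
```

```bash
ls pics
```

```text
s1.png
scene0.png
t1.png
t2.png
top0.png
wrist0.png
```

View pics/t1.png

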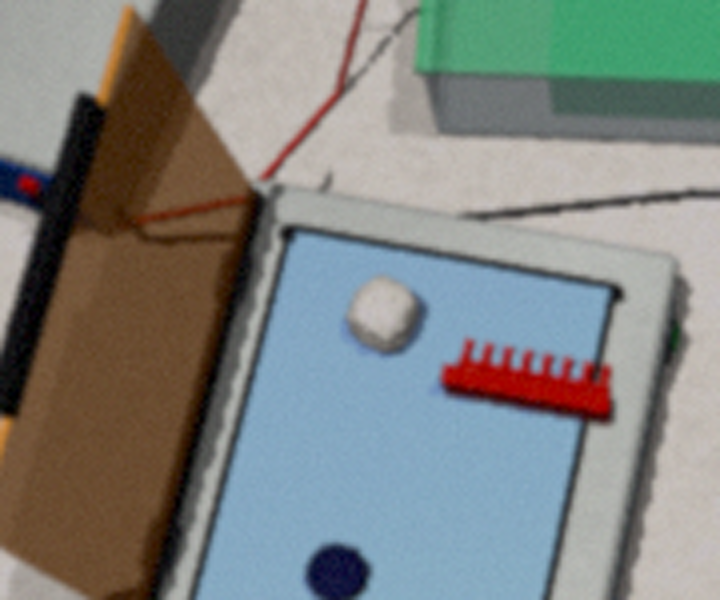

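View pics/t2.png

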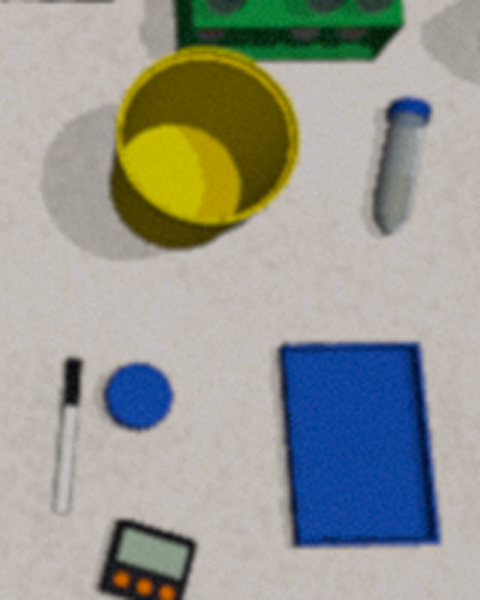

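View pics/s1.png

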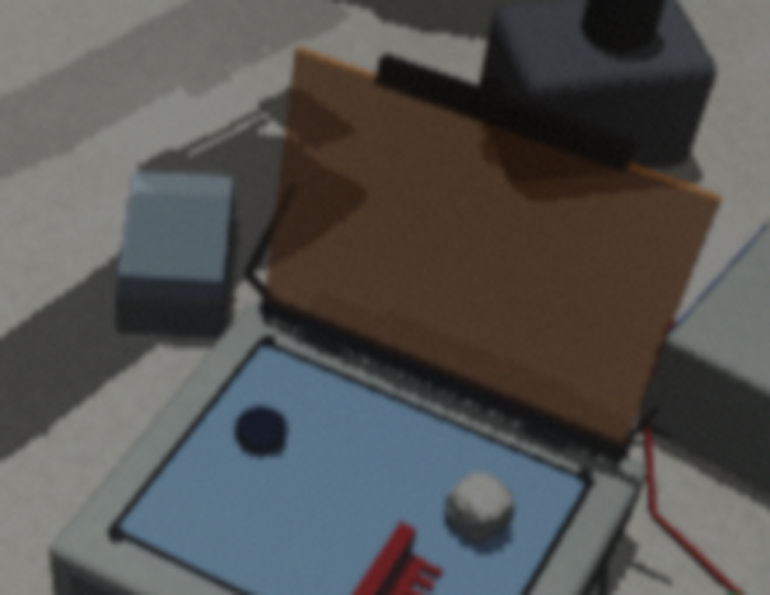

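Run:
```python
from h import *
from scipy.optimize import least_squares
T=read_camera("top");S=read_camera("scene")
save(T,"t3.png",5,(145,100,150,115)); save(T,"t4.png",5,(145,150,150,105));save(S,"s3.png",4,(250,130,190,145))
def mask(c,box,f):
    x,y,w,h=box; im=c["image"].astype(int); m=np.zeros(im.shape[:2],np.uint8)
    m[y:y+h,x:x+w]=f(im[y:y+h,x:x+w,0],im[y:y+h,x:x+w,1],im[y:y+h,x:x+w,2]); return m
def cen(m): 
    n,l,st,ce=cv2.connectedComponentsWithStats(m); k=1+np.argmax(st[1:,4]); return ce[k],st[k],(l==k)
def tri(ut,us):
    f=lambda P: np.r_[(proj(T,P)[0]-ut),(proj(S,P)[0]-us)]
    r=least_squares(f,[600,100,80]); return r.x,r.fun
ball=lambda r,g,b:(b-r<25)
cap=lambda r,g,b:(b<115)
red=lambda r,g,b:(r>g+60)
for nm,bt,bs,f,z in [("ball",(203,125,28,28),(365,172,25,25),ball,88),("cap",(192,190,25,26),(303,150,24,26),cap,77),("comb",(225,140,55,35),(330,180,45,60),red,80)]:
    a,sa,ma=cen(mask(T,bt,f)); b,sb,mb=cen(mask(S,bs,f))
    print(nm,a,sa,b,sb); print(unproj(T,a,z),unproj(S,b,z),tri(a,b))
    if nm=="comb":
        print(cv2.minAreaRect(np.argwhere(ma)[:,::-1].astype(np.float32)))
# bin rim: yellow mask; tray: blue
yt=mask(T,(335,120,85,80),lambda r,g,b:(r>b+45)&(g>b+40)); a,sa,m=cen(yt); print("bin",a,sa)
cv2.imwrite("pics/binm.png",m.astype(np.uint8)*255)
bl=mask(T,(395,215,70,85),lambda r,g,b:(b>r+40)); a,sa,m=cen(bl); print("tray",a,sa, unproj(T,a,12)); 
rr=cv2.minAreaRect(np.argwhere(m)[:,::-1].astype(np.float32)); print(unproj(T,cv2.boxPoints(rr),20).round())
bl=mask(S,(110,315,120,100),lambda r,g,b:(b>r+40)); a,sa,m=cen(bl); print("trayS",a,unproj(S,a,12))
```

```text
ball [215.4765625 138.0859375] [207 129  18  19 256] [376.55555556 184.91428571] [367 175  20  21 315]
[[666.80434601 152.7272527   88.        ]] [[666.71263612 150.59336775  88.        ]] (array([666.93083992, 152.68760063,  86.14888655]), array([ 0.1462891 ,  0.24888939,  0.25197526, -0.11027118]))
cap [204.13186813 203.08791209] [197 196  16  15 182] [314.28846154 162.94711538] [307 155  16  16 208]
[[510.54722125 160.5868678   77.        ]] [[510.79970981 160.30466058  77.        ]] (array([510.65515581, 160.69097037,  76.53162213]), array([-0.00144024, -0.00220944, -0.0025369 ,  0.00099554]))
comb [252.2815534  155.15533981] [230 145  43  19 412] [345.62992126 205.98425197] [335 191  22  31 127]
[[635.31163521  62.59264504  80.        ]] [[623.7096514   71.58269713  80.        ]] (array([627.52941096,  59.51108443,  98.24510531]), array([ 0.38165542,  0.60242131,  0.61496748, -0.24901006]))
((251.69967651367188, 154.03524780273438), (42.751190185546875, 12.686328887939453), 10.007979393005371)
bin [376.88460361 157.71717172] [ 348  125   62   67 3267]
tray [429.64048811 257.82165207] [ 404  224   53   68 3196] [[ 441.33550443 -378.23603672   12.        ]]
[[ 513. -312.   20.]
 [ 533. -425.   20.]
 [ 370. -439.   20.]
 [ 351. -329.   20.]]
trayS [168.98041804 367.44862486] [[ 445.70454733 -380.27550858   12.        ]]
```

View pics/t3.png

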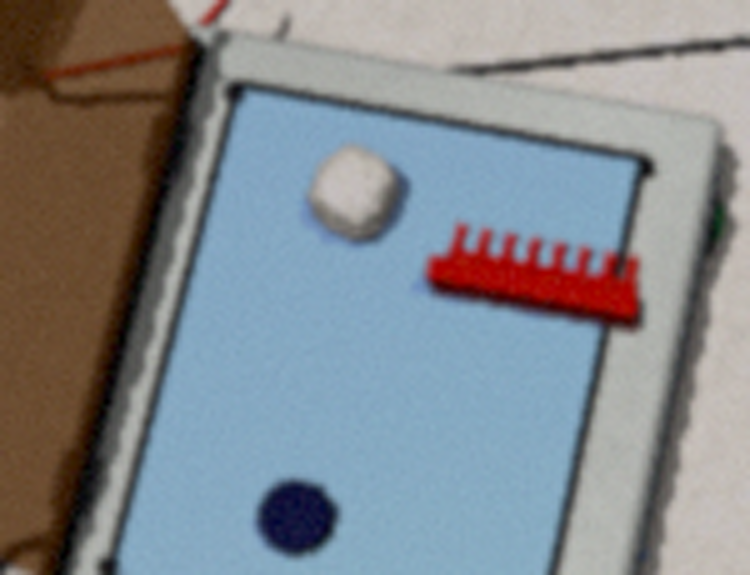

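View pics/t4.png

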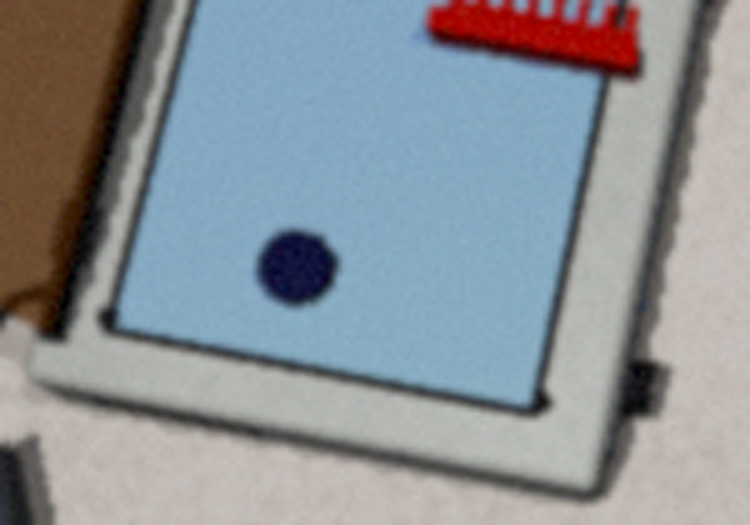

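View pics/s3.png

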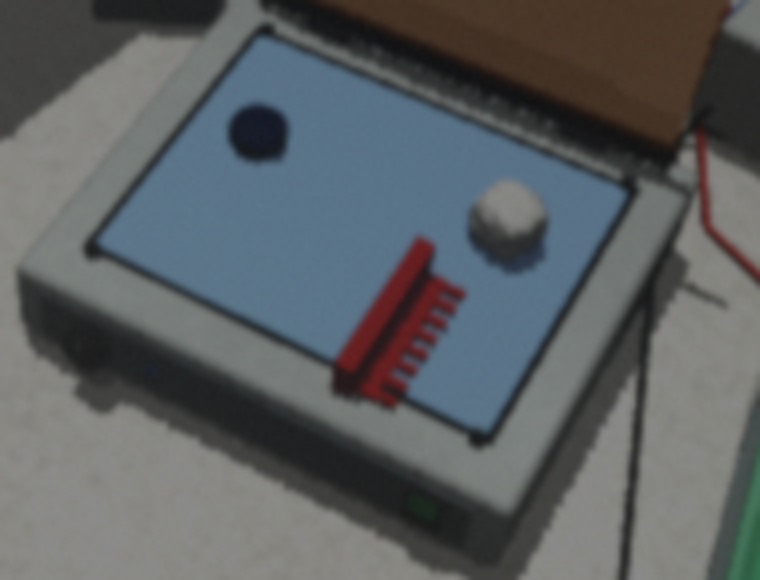

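Run:
```python
from h import *
from scipy.optimize import least_squares,minimize
T=read_camera("top");S=read_camera("scene")
gl=np.array([[98,-123],[-98,-123],[-98,123],[98,123]])
ut=np.array([[192,118.4],[274,132.6],[253.6,231],[167.4,215]]);us=np.array([[407.5,176.8],[370.8,239.3],[273.8,192],[316.3,138]])
def V(p,loc):
    c,s=np.cos(p[2]),np.sin(p[2]); loc=np.atleast_2d(loc).astype(float); z=loc[:,2] if loc.shape[1]>2 else 70+0*loc[:,0]
    return np.c_[p[0]+c*loc[:,0]-s*loc[:,1],p[1]+s*loc[:,0]+c*loc[:,1],z]
f=lambda p:np.r_[(proj(T,V(p,gl))-ut).ravel(),(proj(S,V(p,gl))-us).ravel()]
r=least_squares(f,[590,80,1.57],x_scale=[10,10,.1]); pv=r.x; print("viewer",pv,r.fun.round(1)); print("hinge",V(pv,[[120,0,77.5]]))
# cover angle from grip strip ends: top view ends
def edge(th): return V(pv,[[120-224*np.cos(th),y,77.5+224*np.sin(th)] for y in (-135,135,-80,80)])
for th in (1.57,1.65,1.7,1.75,1.8,1.9): print(th,proj(T,edge(th)).round().tolist(),proj(S,edge(th)).round().tolist())
# comb: IoU fit
def box(p,b): 
    x0,x1,y0,y1,z0,z1=b; return V(p,[[x,y,z] for x in(x0,x1) for y in(y0,y1) for z in (z0,z1)])
def ren(c,p,k=8):
    m=np.zeros((420*1,560*1),np.uint8)
    for b in [(-6,6,-50,50,70,96)]:
        h=cv2.convexHull(proj(c,box(p,b)).astype(np.float32)); cv2.fillConvexPoly(m,np.round(h*256).astype(np.int32),1,cv2.LINE_8,8)
    t=np.zeros_like(m); h=cv2.convexHull(proj(c,box(p,(6,30,-50,50,70,75))).astype(np.float32)); cv2.fillConvexPoly(t,np.round(h*256).astype(np.int32),1,cv2.LINE_8,8)
    return m,t
def red(c):
    i=c["image"].astype(float); d=(i[...,0]-i[...,1])/ (i[...,0]+1); 
    return d
D=[]
for c,(x,y,w,h) in ((T,(222,138,60,40)),(S,(325,180,50,60))):
    m=np.zeros((420,560));d=red(c);m[y:y+h,x:x+w]=np.clip((d[y:y+h,x:x+w])/.6,0,1);D.append(m)
def cost(p):
    p=[p[0],p[1],p[2]/100]; s=0
    for c,d in zip((T,S),D):
        m,t=ren(c,p); s+=((1-d)[m>0]).sum()+d[(m==0)&(t==0)].sum()
        tt=(t>0)&(m==0); s+=np.abs(d[tt]-.55).sum()*.3
    return s
best=min((cost((x,y,w)),x,y,w) for x in range(610,642,3) for y in range(45,75,3) for w in range(-30,31,4))
print(best)
r=minimize(cost,best[1:],method="Nelder-Mead",options=dict(initial_simplex=np.array(best[1:])+np.array([[0,0,0],[3,0,0],[0,3,0],[0,0,5]])));print("comb",r.x,r.fun)
for n,c,cr in(("T",T,(220,135,60,45)),("S",S,(320,175,60,65))):
    im=cv2.resize(c["image"][cr[1]:cr[1]+cr[3],cr[0]:cr[0]+cr[2],::-1],None,fx=8,fy=8)
    for b in [(-6,6,-50,50,70,96),(6,30,-50,50,70,75)]:
        q=(proj(c,box([r.x[0],r.x[1],r.x[2]/100],b))-np.array(cr[:2])+.5)*8
        for i in range(8):
            for j in (1,2,4):
                if i&j==0: cv2.line(im,tuple(q[i].astype(int).tolist()),tuple(q[i|j].astype(int).tolist()),(0,255,0),1)
    cv2.imwrite(f"pics/fit{n}.png",im)
```

```text
viewer [589.65953418 131.09850365   1.47210955] [ 1.5 -0.9 -1.4 -0.8 -2.1 -0.2  0.8 -0.2 -0.5  0.9  0.8 -0.2 -0.8 -0.4
 -1.9  0.6]
hinge [[601.48273467 250.51463292  77.5       ]]
1.57 [[159.0, 58.0], [120.0, 192.0], [152.0, 84.0], [129.0, 163.0]] [[445.0, 95.0], [320.0, 52.0], [417.0, 86.0], [344.0, 60.0]]
1.65 [[150.0, 57.0], [111.0, 190.0], [142.0, 83.0], [119.0, 162.0]] [[448.0, 90.0], [324.0, 48.0], [421.0, 81.0], [348.0, 56.0]]
1.7 [[145.0, 56.0], [105.0, 190.0], [137.0, 82.0], [114.0, 161.0]] [[450.0, 88.0], [327.0, 46.0], [423.0, 78.0], [350.0, 54.0]]
1.75 [[139.0, 56.0], [99.0, 189.0], [132.0, 81.0], [108.0, 160.0]] [[451.0, 85.0], [329.0, 44.0], [424.0, 76.0], [352.0, 52.0]]
1.8 [[134.0, 56.0], [94.0, 188.0], [127.0, 81.0], [103.0, 159.0]] [[453.0, 83.0], [331.0, 42.0], [426.0, 74.0], [354.0, 50.0]]
1.9 [[125.0, 56.0], [84.0, 187.0], [117.0, 81.0], [93.0, 158.0]] [[455.0, 80.0], [336.0, 40.0], [429.0, 71.0], [358.0, 47.0]]
(np.float64(242.9715382238544), 628, 63, -10)
comb [628.6698099   63.23889418  -9.32895716] 234.37662012007107
```

```bash
python3 - <<'E'
from h import *
T=read_camera("top");S=read_camera("scene")
pv=[589.66,131.1,1.472]
def V(p,loc):
    c,s=np.cos(p[2]),np.sin(p[2]); loc=np.atleast_2d(loc).astype(float)
    return np.c_[p[0]+c*loc[:,0]-s*loc[:,1],p[1]+s*loc[:,0]+c*loc[:,1],loc[:,2]]
out=[]
for c,cr,sc in((T,(110,60,190,190),3),(S,(245,35,220,230),2.6)):
    im=cv2.resize(c["image"][cr[1]:cr[1]+cr[3],cr[0]:cr[0]+cr[2],::-1],None,fx=sc,fy=sc)
    for P,col in (([[98,-123,70],[-98,-123,70],[-98,123,70],[98,123,70]],(0,255,0)),([[135,-155,70],[-135,-155,70],[-135,155,70],[135,155,70]],(0,0,255)),([[-135,-155,0],[-135,155,0],[135,155,0]],(255,0,255)),([[120,-135,77.5],[120,135,77.5],[120-224*np.cos(1.75),135,77.5+224*np.sin(1.75)],[120-224*np.cos(1.75),-135,77.5+224*np.sin(1.75)]],(255,255,0))):
        q=((proj(c,V(pv,P))-np.array(cr[:2])+.5)*sc).astype(int)
        cv2.polylines(im,[q],True,col,1)
    out.append(im)
h=max(o.shape[0] for o in out)
for i,o in enumerate(out): cv2.imwrite(f"pics/v{i}.png",o)
E
python3 -c "
import cv2,numpy as np
a=cv2.imread('pics/fitT.png');b=cv2.imread('pics/fitS.png')
a=cv2.resize(a,(400,300));b=cv2.resize(b,(277,300));cv2.imwrite('pics/fit.png',np.hstack([a,b]))"
```

```text
(no output)
```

View pics/v0.png

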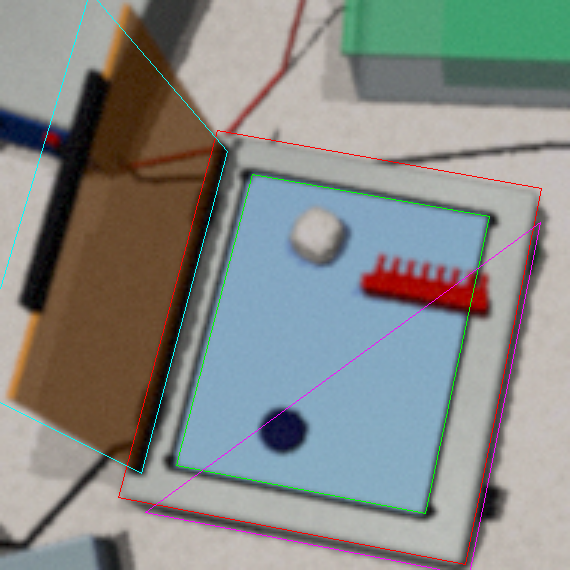

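View pics/v1.png

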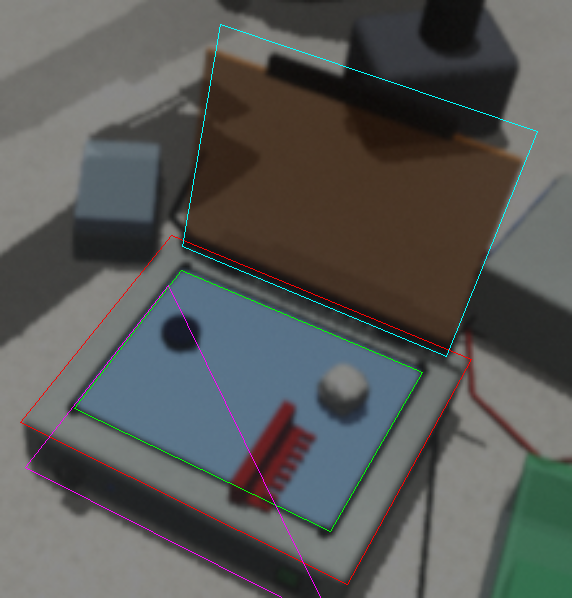

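View pics/fit.png

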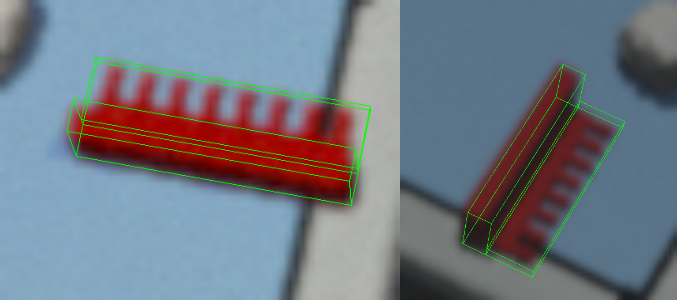

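```bash
cat >> h.py <<'E'
def ori(jaw_deg):
    a=np.radians(jaw_deg); z=np.array([np.cos(a),np.sin(a),0]); x=np.array([0,0,-1.]); y=np.cross(z,x)
    return R.from_matrix(np.c_[x,y,z]).as_euler('xyz')
E
python3 - <<'E'
from h import *
from scipy.optimize import least_squares
T=read_camera("top");S=read_camera("scene")
print("tray",unproj(T,[[404,225],[449.3,225],[455.7,290],[409,291.3]],20).round(1).tolist())
th=np.linspace(0,2*np.pi,200)
def bb(c,p): q=proj(c,np.c_[p[0]+69*np.cos(th),p[1]+69*np.sin(th),130+0*th]); return np.r_[q.min(0),q.max(0)]
o=np.array([349,125,409.3,185])
r=least_squares(lambda p:bb(T,p)-o,[650,-220],x_scale=10);print("bin",r.x,r.fun,bb(S,r.x))
im=S["image"][:,:,::-1].copy();q=proj(S,np.c_[r.x[0]+69*np.cos(th),r.x[1]+69*np.sin(th),130+0*th]);cv2.polylines(im,[q.astype(int)],True,(0,255,0),1)
cv2.imwrite("pics/bin.png",cv2.resize(im[270:420,100:400],None,fx=2.5,fy=2.5))
s=observe()
print("start jaw",R.from_euler('xyz',s["eef_rot"]).as_matrix().round(2))
for nm,p,js in [("up",(279.5,558.7,400),[None]),("ball",(667,152.5,76),(-6,174)),("ballhi",(667,152.5,400),(-6,174)),("cap",(510.6,160.6,72),(-6,174)),("bin",(r.x[0],r.x[1],115),(-6,174,0,90,-90)),("comb",(628.7,63.2,77),(-5.3,174.7)),("tray",(442,-379,30),(80,90,-90,-95)),("trayhi",(442,-379,250),(90,-90))]:
    for j in js:
        q=solve_ik(p,s["eef_rot"] if j is None else ori(j)); print(nm,j,None if q is None else np.round(q,2))
E
```

```text
tray [[513.5, -313.1, 20.0], [523.5, -421.4, 20.0], [371.0, -436.9, 20.0], [358.0, -329.2, 20.0]]
bin [ 645.03370673 -224.35799927] [-0.89015446  0.67331081  0.88813305 -0.66044422] [260.22532937 281.2739855  339.23949904 356.88402183]
start jaw [[ 0.   -0.89  0.45]
 [ 0.    0.45  0.89]
 [-1.    0.    0.  ]]
up None [-1.14  0.31 -0.05  1.12  0.02  1.71 -0.08]
ball -6 [-0.59  0.59  0.42  1.47 -0.26  1.13 -0.23]
ball 174 [ 0.45  0.95 -1.26  1.4   0.9   1.42  2.25]
ballhi -6 [-0.54  0.48  0.45  0.93 -0.21  1.76 -0.28]
ballhi 174 [ 0.27  0.7  -1.25  0.87  0.71  1.92  2.43]
cap -6 [-0.7   0.28  0.35  1.89 -0.12  0.99 -0.4 ]
cap 174 [ 0.6   0.61 -1.24  1.82  0.63  1.18  2.19]
bin -6 [-0.29  0.66  0.83  1.45 -0.5   1.25  0.49]
bin 174 [-0.44  0.83  1.15  1.46 -0.76  1.34 -2.48]
bin 0 [-0.29  0.66  0.84  1.45 -0.5   1.25  0.6 ]
bin 90 [-0.25  0.64  0.77  1.45 -0.45  1.23  2.14]
bin -90 [-0.28  0.66  0.82  1.45 -0.49  1.24 -0.98]
comb -5.3 [-0.53  0.49  0.47  1.63 -0.25  1.08 -0.09]
comb 174.7 [ 0.66  0.84 -1.25  1.56  0.82  1.34  2.37]
tray 80 [-0.05  0.57  0.87  1.81 -0.51  1.    2.42]
tray 90 [ 1.01  0.46 -0.46  1.75  0.24  0.98  2.02]
tray -90 [ 0.03  0.52  0.76  1.81 -0.43  0.98 -0.61]
tray -95 [ 0.03  0.52  0.76  1.81 -0.43  0.98 -0.7 ]
trayhi 90 [ 1.02  0.26 -0.46  1.52  0.12  1.39  2.11]
trayhi -90 [-0.13  0.31  0.95  1.58 -0.25  1.39 -0.73]<sys>:0: UserWarning: Gimbal lock detected. Setting third angle to zero since it is not possible to uniquely determine all angles.
```

View pics/bin.png

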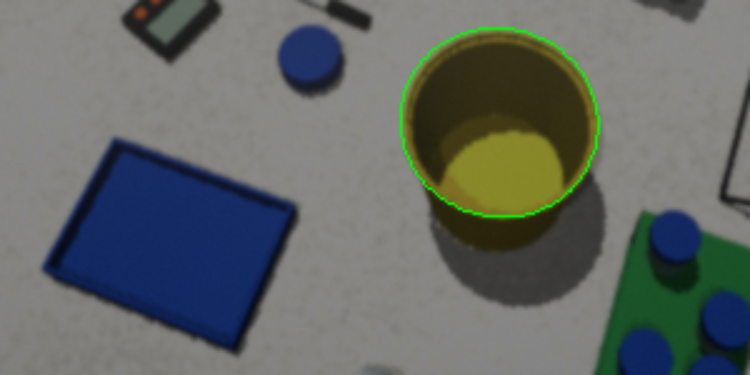

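```bash
python3 -W ignore - <<'E'
from h import *
s=observe()
servo_line((279.5,558.7,400),feed=300)
goto((510.6,160.6,380),ori(-6))
print(observe()["time_s"])
servo_line((510.6,160.6,140),feed=300)
move_gripper(60)
w=read_camera("wrist");save(w,"w1.png")
servo_line((510.6,160.6,73),feed=120)
move_gripper(20,15); print("gap",observe()["finger_gap"],observe()["tool_pos"])
servo_line((510.6,160.6,200),feed=250)
s=observe();print(s["finger_gap"],s["time_s"])
w=read_camera("wrist");save(w,"w2.png")
E
```

```text
3.175
gap 32.80540465512926 [510.70505095 160.67977662  73.17458164]
33.04976122426853 6.9083
```

```bash
python3 -W ignore - <<'E'
from h import *
goto((645,-222,200),ori(-6)); print("gap",observe()["finger_gap"])
servo_line((645,-222,118),feed=200)
move_gripper(60); sleep(0.1)
servo_line((645,-222,210),feed=300)
goto((667,152.5,210),ori(-6))
servo_line((667,152.5,140),feed=250)
s=read_camera("scene");save(s,"s5.png"); w=read_camera("wrist");save(w,"w3.png"); print(observe()["time_s"])
E
```

```text
gap 33.04371934641537
12.275
```

View pics/s5.png

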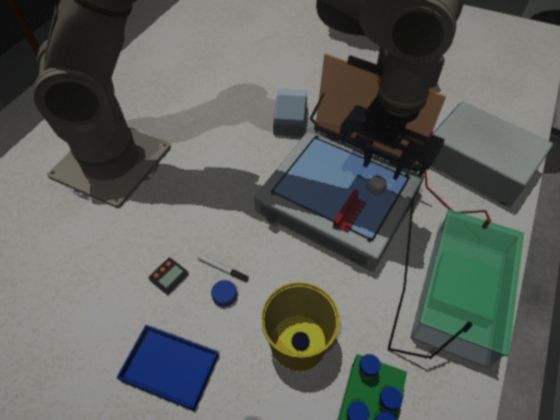

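View pics/w3.png

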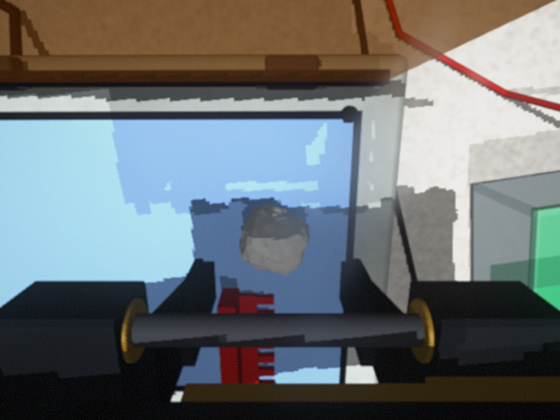

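```bash
python3 -W ignore - <<'E'
from h import *
servo_line((667,152.5,78),feed=120)
move_gripper(20,10); print("gap",observe()["finger_gap"])
servo_line((667,152.5,210),feed=250)
print("gap",observe()["finger_gap"])
goto((645,-222,210),ori(-6)); print("gap",observe()["finger_gap"])
servo_line((645,-222,122),feed=200)
move_gripper(62); sleep(0.1)
servo_line((645,-222,210),feed=300)
goto((628.7,63.2,210),ori(-5.3)); move_gripper(40)
servo_line((628.7,63.2,130),feed=250)
s=read_camera("scene");save(s,"s6.png"); w=read_camera("wrist");save(w,"w4.png"); print(observe()["time_s"])
E
```

```text
gap 42.212947119781035
gap 41.91857220172935
gap 41.90272635568393
19.675
```

View pics/s6.png

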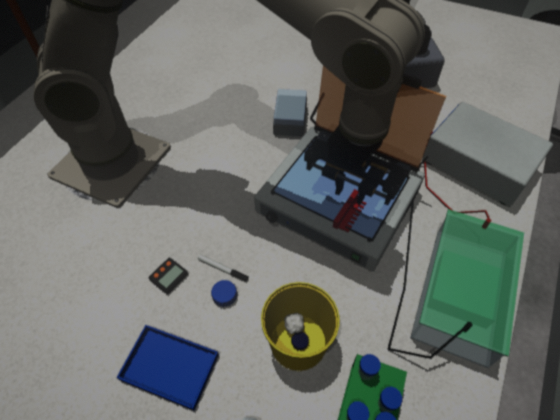

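View pics/w4.png

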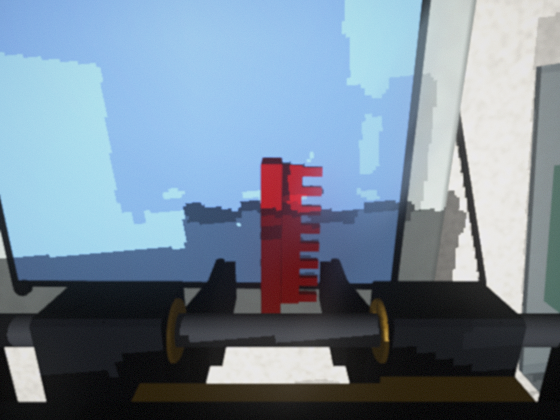

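```bash
python3 -W ignore - <<'E'
from h import *
servo_line((628.2,63.2,78.5),feed=100)
print("wf",observe()["wrist_force"].round(1))
move_gripper(5,20); print("gap",observe()["finger_gap"])
servo_line((628.7,63.2,200),feed=250)
print("gap",observe()["finger_gap"])
goto((440.6,-366,200),ori(-84.2))
s=observe();print("gap",s["finger_gap"],s["time_s"])
servo_line((440.6,-366,60),feed=250)
s=read_camera("scene");save(s,"s7.png",1.5,(0,160,400,260)); w=read_camera("top");save(w,"t7.png",3,(300,150,200,160))
E
```

```text
wf [-0.4  0.2 -0.3]
gap 12.067934322596336
gap 11.627662631771052
gap 11.720672694705527 23.2917
```

View pics/s7.png

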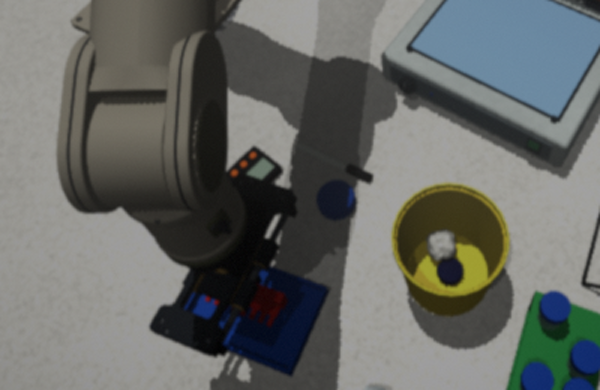

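View pics/t7.png

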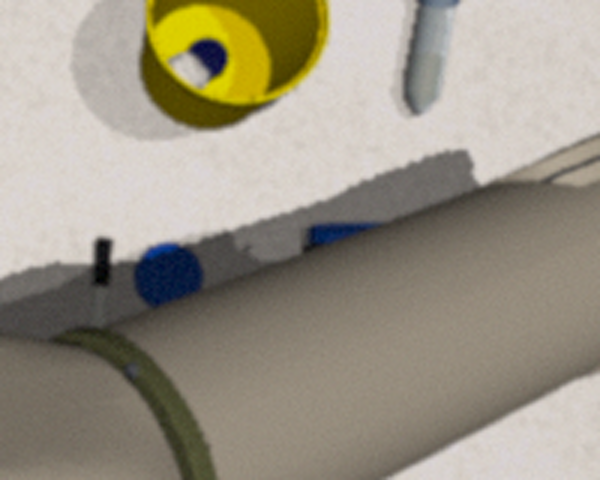

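```bash
python3 -W ignore - <<'E'
from h import *
servo_line((440.6,-366,14),feed=100)
print("wf",observe()["wrist_force"].round(1), observe()["tool_pos"])
move_gripper(26); sleep(.1)
servo_line((440.6,-366,200),feed=250)
goto((590,-60,320),ori(84)) if solve_ik((590,-60,320),ori(84)) is not None else print("noik")
print(observe()["time_s"],observe()["joint_positions"].round(2))
for n in("scene","top"): save(read_camera(n),n+"8.png",1.4)
E
```

```text
wf [-0.  -0.6 -0.9] [ 440.169564   -365.9349563    13.25000302]
28.1333 [-0.61  0.28  0.81  1.42 -0.2   1.52  1.65]
```

View pics/scene8.png

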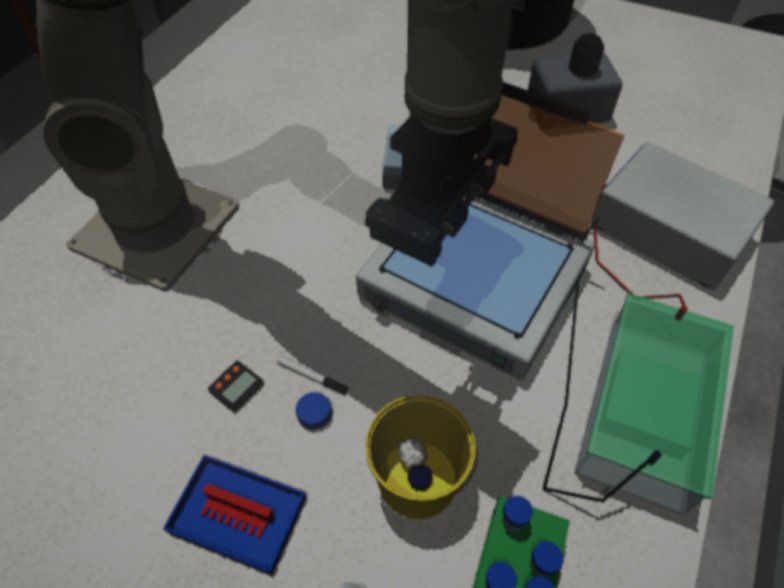

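View pics/top8.png

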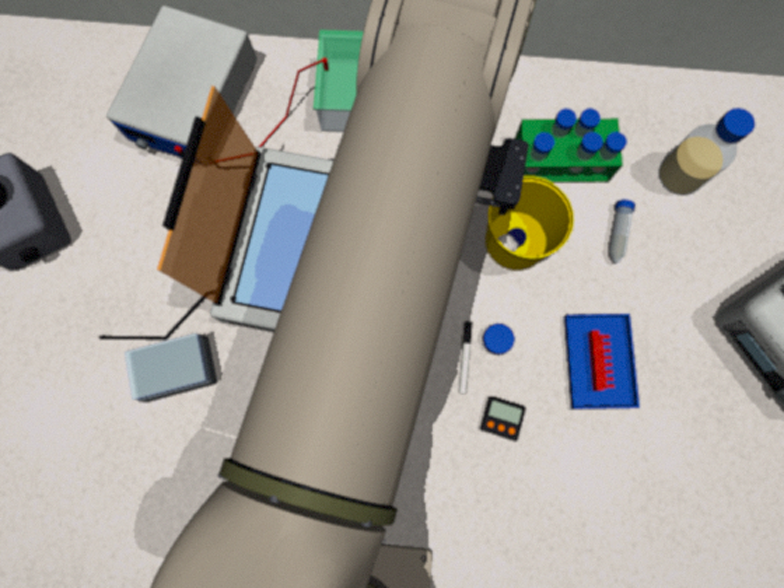

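```bash
cat > cov.py <<'E'
from h import *
PV=[589.66,131.1,1.472]
def loc(x,z,y=0):
    c,s=np.cos(PV[2]),np.sin(PV[2]); return np.array([PV[0]+c*x-s*y,PV[1]+s*x+c*y,z])
def arc(th,r=182): 
    h=2.5+9.5*np.sin(th); return loc(120-r*np.cos(th)+h*np.sin(th),77.5+r*np.sin(th)+h*np.cos(th))
O=ori(-5.7)
E
python3 -W ignore - <<'E'
from cov import *
move_gripper(0,10)
servo_line((590,-60,420),feed=300)
goto(loc(205,420),O)
servo_line(loc(205,268),feed=200)
f0=observe()["wrist_force"]; print(f0.round(1))
for x in np.arange(185,130,-6):
    servo_line(loc(x,265),feed=80); s=observe(); df=(s["wrist_force"]-f0); print(x,df.round(1))
    if abs(df[1])>1.2: break
print(s["time_s"])
save(read_camera("scene"),"s9.png",1.4); save(read_camera("top"),"t9.png",1.4)
E
```

```text
[ 0.3 -0.5  0.9]
185 [ 0.9  1.7 -0.9]
32.5833
```

View pics/s9.png

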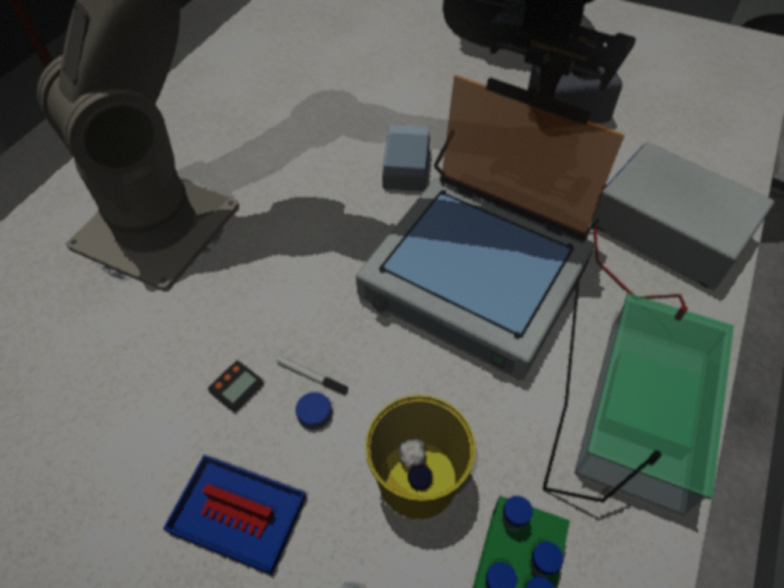

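```bash
python3 -W ignore - <<'E'
from cov import *
sleep(.2); f0=observe()["wrist_force"]; print(f0.round(1))
for th in [1.75,1.65,1.55,1.45,1.35,1.25]:
    servo_line(arc(th),feed=80); s=observe(); df=s["wrist_force"]-f0; print(th,df.round(1),s["tool_pos"].round(1))
    if np.linalg.norm(df)>18: print("stop");break
print(s["time_s"])
save(read_camera("scene"),"s10.png",1.4); save(read_camera("top"),"t10.png",1.4)
E
```

```text
[-0.1  0.3  0.3]
1.75 [-1.   0.4  0.4] [605.8 294.4 254.6]
1.65 [ 1.6  0.2 -0.9] [604.3 276.  258.5]
1.55 [ 0.6 -0.5 -0.4] [602.5 257.7 260. ]
1.45 [-0.4 -0.2  0.7] [600.6 239.5 259.8]
1.35 [ 0.4 -0.3 -0.3] [598.7 221.3 257.8]
1.25 [ 0.1  0.1 -0.2] [596.9 203.3 253.9]
35.2167
```

View pics/s10.png

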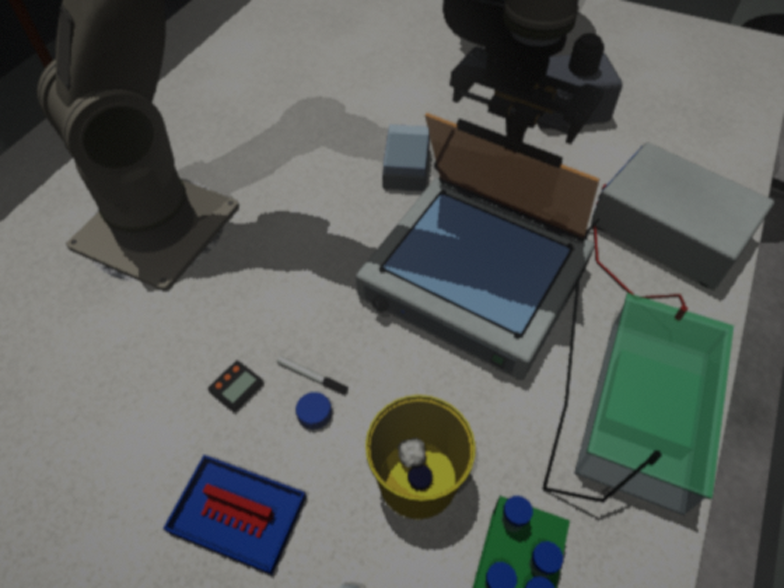

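```bash
python3 -W ignore - <<'E'
from cov import *
f0=np.array([-.1,.3,.3])
for th in list(np.arange(1.15,.34,-.1))+[.28,.22,.16,.11,.07,.04,.02,.005,-.005,-.015,-.025]:
    servo_line(arc(th),feed=80 if th>.34 else 35); sleep(.05) if th<.1 else 0
    s=observe(); df=s["wrist_force"]-f0; print(round(th,3),df.round(1),s["tool_pos"].round(1))
    if df[2]>9: print("stop");break
print(s["time_s"])
save(read_camera("scene"),"s11.png",1.4)
E
```

```text
1.15 [0.5 0.1 0.3] [595.1 185.7 248.1]
1.05 [-0.1  0.1 -0.6] [593.4 168.8 240.6]
0.95 [ 0.2 -1.1 -0.4] [591.7 152.6 231.3]
0.85 [ 0.4 -0.6 -0.4] [590.2 137.4 220.3]
0.75 [ 0.1 -0.4 -0.4] [588.8 123.4 207.8]
0.65 [-0.8 -0.3 -2.2] [587.4 110.7 193.8]
0.55 [ 0.4 -0.5  0.5] [586.3  99.4 178.6]
0.45 [ 0.6 -0.1 -0.5] [585.3  89.8 162.2]
0.35 [-0.4  0.1  0.3] [584.5  82.  144.8]
0.28 [-0.2 -0.5 -0.7] [584.3  77.8 132.6]
0.22 [ 0.2 -0.3 -0.8] [584.   74.6 121.5]
0.16 [-0.  -0.7  0.3] [583.7  72.2 110.3]
0.11 [ 0.6 -1.  -0.4] [583.5  70.8 100.8]
0.07 [0.8 0.  0.2] [583.6  70.   93.3]
0.04 [ 0.3 -0.1  0.4] [583.5  69.6  87.5]
0.02 [ 0.6 -0.5  0.5] [583.5  69.5  83.7]
0.005 [ 0.2 -0.5  0.3] [583.5  69.4  80.9]
-0.005 [-6.3  1.2 15.6] [583.7  69.4  80.4]
stop
42.3833
```

View pics/s11.png

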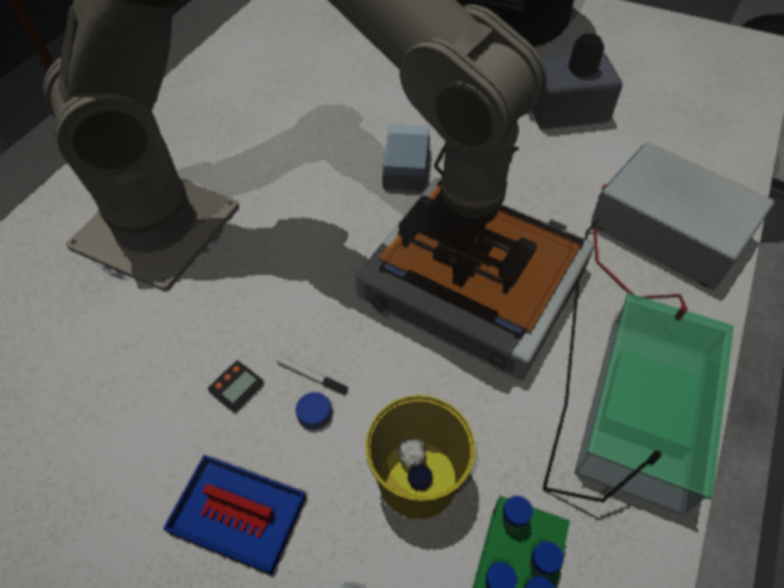

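```bash
python3 -W ignore - <<'E'
from cov import *
sleep(.3)
servo_line(observe()["tool_pos"]+[0,0,140],feed=150)
goto((420,200,350),O)
sleep(.3)
for n in("scene","top"):
    c=read_camera(n); im=c["image"].copy()
    for th,col in((0,(0,255,0)),(.06,(255,0,255))):
        P=[loc(120-224*np.cos(th),77.5+224*np.sin(th),y) for y in(-135,135)]+[loc(120,77.5,135),loc(120,77.5,-135)]
        cv2.polylines(im,[proj(c,P).round().astype(int)],True,col,1)
    c=dict(c,image=im); save(c,n+"12.png",*( (3,(240,110,220,170)) if n=="scene" else (1.4,)))
print(observe()["time_s"])
E
```

```text
45.2
```

View pics/scene12.png

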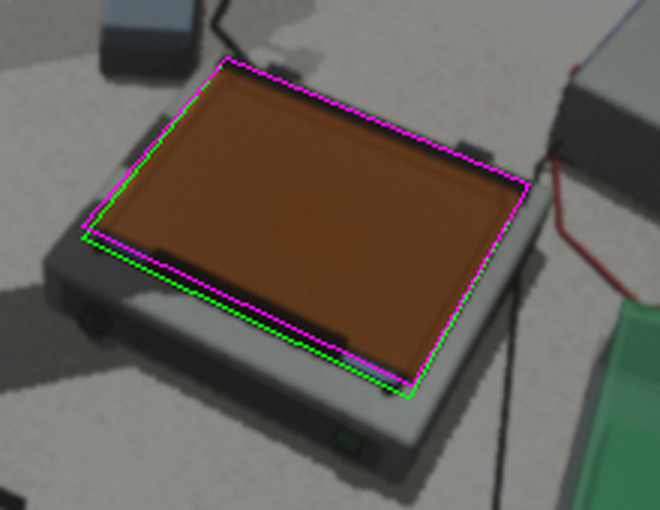

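View pics/top12.png

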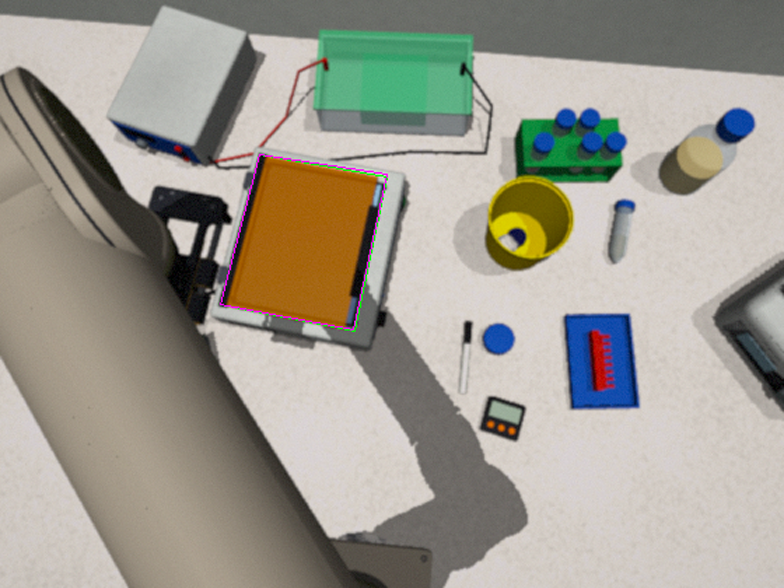

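```bash
python3 -W ignore - <<'E'
from cov import *
T=read_camera("top");S=read_camera("scene")
save(T,"t13.png",6,(225,115,70,125)); save(S,"s13.png",6,(262,175,125,85))
E
```

```text
(no output)
```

View pics/t13.png

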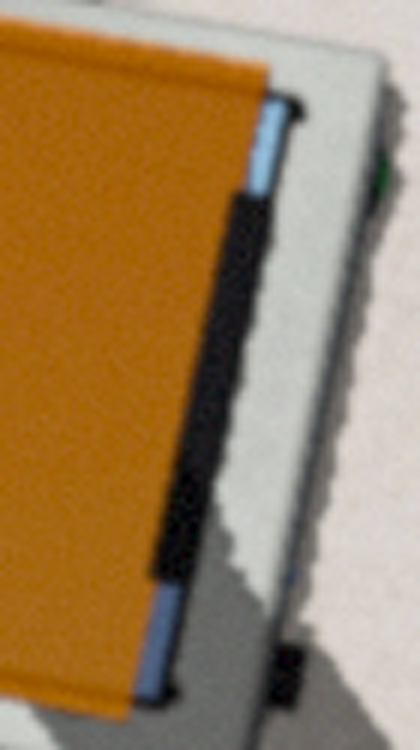

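View pics/s13.png

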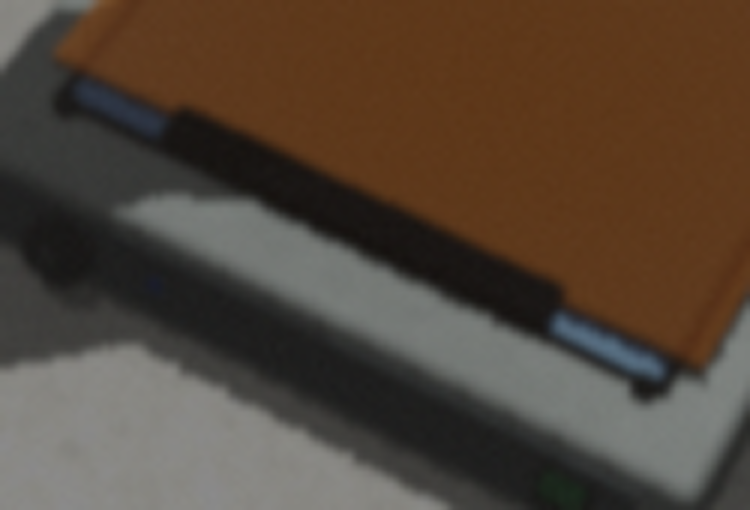

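```bash
python3 -W ignore - <<'E'
from cov import *
from scipy.optimize import least_squares
T=read_camera("top");S=read_camera("scene")
for us,ut in (((289.8,198.7),(256.3,211.7)),((354.2,230.5),(269.7,148.3))):
    r=least_squares(lambda P:np.r_[proj(T,P)[0]-ut,proj(S,P)[0]-us],[600,40,80]);print(r.x.round(1),r.fun.round(2))
print(observe()["time_s"])
E
```

```text
[502.3  39.5  75.4] [-0.18 -0.26 -0.29  0.1 ]
[661.1  25.1  69.8] [-0.33 -0.51 -0.51  0.2 ]
45.4
```

```bash
python3 -c "
from workcell import *
print(close_job())"
```

```text
the job is handed in; nothing more can be done
None
```

The gel viewer is ready and I handed the job in at about 45 s, inside the 72 s limit. No verdict came back, so everything below rests on my own checks.

- **Rubbish:** I dropped the used cap and then the paper ball into the yellow bin. The last pictures show both lying inside it.
- **Comb:** I gripped it across the spine and released it just above the tray floor. The pictures show it lying flat in the blue tray, well inside the walls.
- **Cover:** I pushed it down slowly along its arc with the closed fingertips, then lifted the arm clear.
    - The fingertips stopped firmly at z = 80.4 mm, pressing with about 16 N. The top of the shut cover should be at 80.0 mm.
    - Triangulating the front underside of the grip strip afterwards gave 75.4 mm and 69.8 mm at its two ends, 72.6 mm on average. The expected height when shut is 72.5 mm.
- **Other items:** The pen, bottle cap, tube, timer and tip box look unmoved in the camera views, though I didn't measure them.

**One disagreement:** my outline of the shut cover, drawn from the fitted viewer pose, did not line up with the pictures. It sat a few pixels in front of the real front edge, about 15 mm at the strip in the scene view. I put this down to an error of a few millimetres in the fitted pose and to the amber plate ending short of the grip strip. I relied on the fingertip contact and the triangulated strip height instead.

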